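# Tally the check and unhitch the coupler

## Robot

A 6-joint arm with a two-finger parallel gripper is mounted at the origin on the work surface. World frame = base frame: x ahead of the robot, y to its left, z up, the work surface at z = 0. Lengths are in mm, angles in rad, forces in N, time in s.
With the tool pointing down it reaches from about 275 to 1000 mm from the base axis. Payload 8.4 kg.
Tool frame: the origin (TCP) lies between the finger pads; the fingertips stand 8 mm ahead of it and the grasp point (between the pads) lies 11 mm behind it (tcp_to_tips is the distance from the TCP to the fingertips, in mm); z points along the fingers, y is the line along which they close (so a half turn about z gives the same grasp; the last joint's range is limited). The gripper opens to 85 mm and grips with 20 to 120 N. Pads are 22 mm wide; open, the fingers measure 114 mm over their backs; the gripper's body (76 mm by 85 mm) begins 54 mm behind the grasp point. The pads swing forward as they close: fully open they stand 13 mm farther back than shut.
Start: joints at [1.344, 0.353, 1.633, -0, 1.155, -0.002], TCP at [139.318, 609.277, 239.281] pointing down, gripper open.
Joint ranges: [-2.63, 2.63], [-0.92, 2.1], [0.06, 2.66], [-1.3, 4.44], [0, 2.69], [-3.02, 3.02]. Speed limits (rad/s): [2.22, 2.22, 2.79, 3.14, 3.14, 3.14].

## Interface

Orientations are given as [roll, pitch, yaw] about the fixed x, y, z axes, in that order (R = Rz(yaw) Ry(pitch) Rx(roll)).
In Python, from rig import * gives the robot as it stands.
- The arm moves only by the tool step_arm, never from a script. Its argument "motion" is a list of rows, each an object with "claw": the finger opening in mm, from 0 to 85.4; "delta_pos": the shift along the tool's x, y, z in mm, a list of three; "turn": the turn about the tool's z in rad. In form: [{"claw": claw, "delta_pos": [dx, dy, dz], "turn": turn}, ...]. A call has 1 to 8 rows; each row shifts and turns the commanded pose from where the row before left it, along the tool's axes as they then stand; what a row does not reach is not made up. A row lasts 1/12 s, in which the tool goes at most 41.7 mm and 7.16 degrees, less where a joint would pass 70% of its speed; a pose out of reach is approached as far as the arm can. A call is refused whole if a number of a shift passes 41.7 or a number of a turn 0.125, either way. A call with a gripper value outside its range is refused whole. The fingers move at their own pace and stop on an object; "force" is the grip in N (left out, the last holds). Time passes only in rows, so rows that do not move let the fingers close. It gives the time, the measured TCP pose, the force, the opening and the grip force at its end, in the units of the state.
- sense(): the state, without advancing time (a new reading comes with each control period).
- grab_frame(name): name is "scene" or "side" or "wrist"; returns a dict with "img" (420x560x3 uint8, red, green, blue), "vertical_fov" (degrees; the focal length in pixels is half the picture's height over the tangent of half this angle, whatever the lens; pixels are square), "cx", "cy" (the principal point, pixels), "R" (3x3) and "t" (3): a world point X has camera coordinates R X + t. Camera axes: x right, y down, z forward; pixel columns grow to the right and rows downward; lengths in mm; the calibration is good to about 2 mm. A picture is of the moment at which its call begins. There is no depth.
- sign_off(): hands the job in; it is judged then, once.
The state is a dict: "clock": time; "qpos": joint angles; "qvel": joint speeds; "joint_efforts": joint torques, N m; "eef_pos": TCP position; "tcp_rot": TCP orientation; "contact_force": force on the tool from outside, world axes, zero at the start; "wrist_torque": the same for the moment, N m; "opening": opening from 0.0 (shut) to 1.0 (fully open); "grasp_force": force on a finger pad.
Only numpy, scipy, OpenCV 4.12 (cv2) and the standard library are available. Lean on these libraries where they do the work, as an engineer would, in place of code of your own. Each camera call takes 0.05 s, during which the arm holds its last target. There are 200 camera calls.

## Task

Record one hitch check: swing the tally counter's lever all the way to its stop and let it spring back. Then pull the coupler's latch sideways open by its upright tab and, keeping it open, lift the tongue off the ball until the coupler's lower rim is at least 5 cm above the top of the ball. Finish while still holding it raised there, steady, in the gripper; leave the other things on the bench where they are.

Things in the scene. Friction and masses are not known exactly. Their poses are not given: they have to be found in the camera images.
- stand: Hitch test stand fixed to the bench: steel base plate 370 x 110 mm, 12 thick, with a 50 mm tow ball on a pedestal and a hinge bracket (118 mm high) for the grey tongue. Origin: bench level, under the ball's centre. x points from ball to hinge, y sideways, z up. The hinge axis is parallel to y, at x = 240 mm, z = 100 mm; raising the coupler turns the tongue about +y (stop at 0.9 rad).
- ball_top (a point): Top of the ball, 110 mm above the bench (hidden inside the coupler at the start); axes as the stand's.
- coupler: Grey coupler shell 106 x 74 mm, 48 high, capping the ball at the tongue's end; its latch rides on it. Origin: centre of its lower rim, on the ball's axis, at the start 72 mm above the bench (38 mm below the ball's top). Axes as the stand's, turning with the tongue. The tongue falls back if let go; with all on it it weighs 0.6 to 1 kg (about 5 N to lift here). Latch closed, it rises only a few mm.
- latch (a joint): Latch travel, m: 0 = closed (keeper under the ball), 0.018 = fully pulled to its stop. It slides sideways on the coupler, towards +y of the stand, against a spring: about 2.5 N at first, 8 N at the stop; it springs shut when released. The keeper clears the ball above about 0.012 and must be kept pulled while the coupler is being lifted off the ball.
- grip_tab (a point): Middle of the latch's grip tab, the steel plate standing upright on top of the coupler above the ball: 12 mm thick (along the stand's y), 34 mm long (along x), its free height 46 mm (from 128 to 174 mm above the bench at the start; this point is at 154 mm). It rides on the tongue, so the tongue can be pulled up by it. Axes as the stand's, turning with the tongue. Nothing but the coupler is near it.
- counter: Tally counter fixed to the bench: aluminium block 110 (x) x 100 (y) mm, 50 high, with a steel lever lying over its top. Origin: centre of its underside. The lever turns about an upright axis at x = +30 mm, y = 0.
- lever (a joint): Lever angle, rad: 0 = at rest, 1.0 = at its stop. It swings anticlockwise seen from above and springs back to 0 when let go. At rest the lever points from the pivot to (-cos 0.5, +sin 0.5) in the counter's x, y; at the stop to (-cos 0.5, -sin 0.5), so the pin moves towards the counter's -y. It takes about 1.5 N at the pin at first, 4.5 N at the stop.
- lever_pin (a point): The lever's upright steel finger pin, 12 mm across, 55 mm from the pivot, from 63 to 94 mm above the bench (this point is on its axis at 82 mm). Push it from its side or pinch it from above. Moves with the lever.
- bin: Bystander: blue open plastic bin 120 x 100 mm, 60 high, with fittings in it; origin: centre of its underside. Leave it alone.
- fitting_tall: Bystander: plain steel hose fitting standing on end, 34 mm across, 55 high; origin: centre of its underside. Leave it alone.
- nut: Bystander: dark steel ring nut lying flat, 42 mm across, 20 high; origin: centre of its underside. Leave it alone.
- wrench: Bystander: wrench lying flat, 190 mm long along its x; origin near its middle, on the bench. Leave it alone.
- grease_tin: Bystander: aluminium tin, 64 mm across, 45 high; origin: centre of its underside. Leave it alone.
- fitting_short: Bystander: brass hose fitting standing on end, 40 mm across, 40 high; origin: centre of its underside. Leave it alone.
- sleeve: Bystander: steel sleeve standing on end, 32 mm across, 40 high; origin: centre of its underside. Leave it alone.
There are look-alikes about, which are no part of the job. What is shaped like the counter but pink is not meant.

How it is judged:
By the outcome, as a careful person would: the job done as asked, in the order asked, and still so for the second after the job is handed in, while the arm keeps its last pose, push and grip.
It also fails if it takes over 54 s, if anything falls off the work surface, if the arm or the gripper's body presses on something with over 40 N, if the wrist force passes 120 N, or if a joint passes its speed limit or range.

## Working session

There is one attempt and no reset: what is moved stays moved. The work goes in short steps, Python scripts to look and compute and a tool call to move; the robot and the scene stay as the last step left them, time stands still between calls to the robot, and variables do not carry over. Pictures are saved under pics/ and viewed, at most 10 in all, crops included, and the job is handed in when it is done.

Besides the shell and the picture viewer there is one more tool, called after "Call:" as name([rows], argument=value, ...), one row to a line, values as JSON. step_arm: Moves the arm, as the interface text tells. Its arguments: {"type":"object","properties":{"motion":{"type":"array","items":{"type":"object","properties":{"claw":{"type":"number"},"delta_pos":{"type":"array","items":{"type":"number"}},"turn":{"type":"number"}}}},"force":{"type":"number"}},"required":["motion"]}

```bash
mkdir -p pics; ls
python3 - <<'E'
from rig import *
import cv2,numpy as np
for n in ["scene","side","wrist"]:
    f=grab_frame(n); cv2.imwrite(f"pics/{n}0.png",f["img"][:,:,::-1]); print(n,f["vertical_fov"],f["cx"],f["cy"],np.round(f["R"],4).tolist(),np.round(f["t"],1).tolist())
s=sense(); print(s)
E
```

```text
pics
scene 48.58033456611206 284.9270929179696 219.48151969013333 [[-0.2909, 0.9567, 0.007], [0.5845, 0.1835, -0.7903], [-0.7574, -0.2258, -0.6126]] [191.2, -232.5, 1645.8]
side 49.31067434912297 282.6076825131624 213.59701772467054 [[-0.9583, -0.2854, -0.0112], [-0.1666, 0.5907, -0.7895], [0.232, -0.7548, -0.6136]] [531.3, 202.2, 1021.0]
wrist 67.2699486806533 282.6494639783516 207.270252406032 [[0.2222, 0.975, -0.0011], [0.9286, -0.2113, 0.3051], [0.2972, -0.0688, -0.9523]] [-624.3, -40.1, 379.1]
{'clock': 0.15, 'qpos': array([ 1.34361013e+00,  3.53504636e-01,  1.63393392e+00, -7.70870309e-06,
        1.15521003e+00, -2.38399715e-03]), 'qvel': array([-0.00032641, -0.00183038, -0.00134904, -0.00232021, -0.00061273,
       -0.00051343]), 'joint_efforts': array([ 1.25843679e-03, -6.05636930e+01, -3.42336488e+01,  1.76922345e-04,
        6.12409174e-03, -4.25679298e-05]), 'eef_pos': array([139.23632737, 608.94169138, 238.73698548]), 'tcp_rot': array([-3.14053671e+00,  4.53188552e-06,  2.91679357e+00]), 'contact_force': array([-0.58946787, -0.11751111, -0.31631976]), 'wrist_torque': array([ 0.01300474, -0.04740084,  0.05553472]), 'grasp_force': 0.0, 'opening': 0.9982867830870449}
```

View pics/scene0.png

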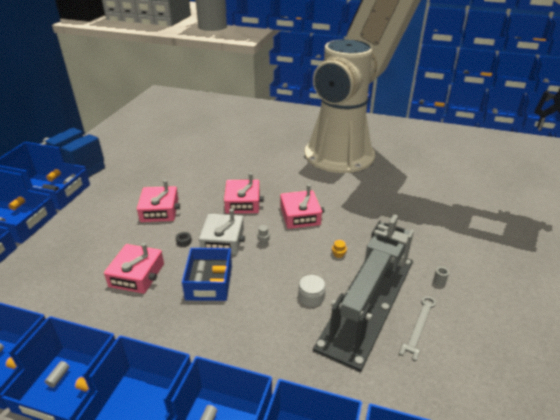

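View pics/side0.png

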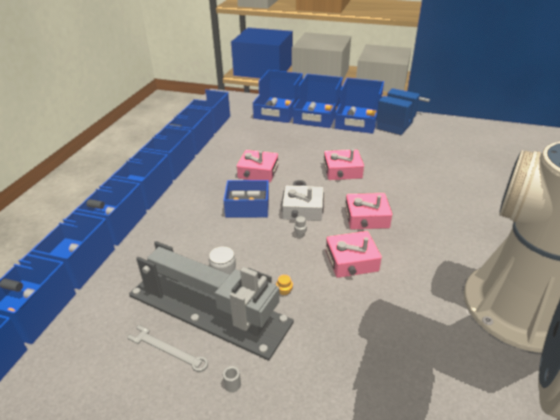

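The aluminium counter is at scene (221,232) and side (303,202). The look-alikes are the pink counters at scene (158,203), (242,196), (301,209) and (135,268). I choose the uncoloured one by the description and will check it in a close crop. The stand's coupler end is at scene (390,235), with its hinge at (345,325).

Run:
```python
import cv2,numpy as np
a=cv2.imread("pics/scene0.png");b=cv2.imread("pics/side0.png")
def c(i,x,y,w,h): return cv2.resize(i[y:y+h,x:x+w],(400,300),interpolation=cv2.INTER_CUBIC)
cv2.imwrite("pics/crop.png",np.vstack([np.hstack([c(a,190,195,80,60),c(a,310,210,208,156)]),np.hstack([c(b,265,170,80,60),c(b,125,230,176,132)])]))
```

```text
(no output)
```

View pics/crop.png

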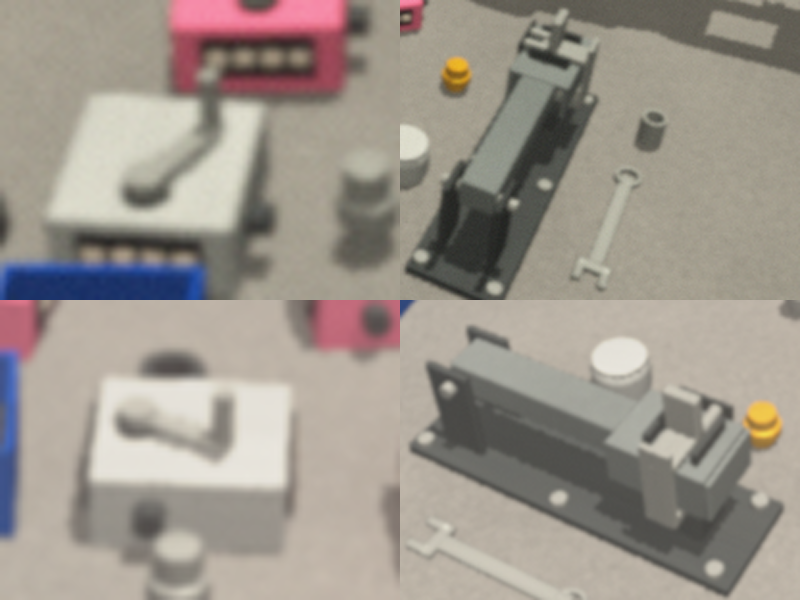

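```bash
cat > h.py <<'E'
import numpy as np
from rig import *
def ray(f,p):
    F=210/np.tan(np.radians(f["vertical_fov"])/2); R=np.array(f["R"]);t=np.array(f["t"])
    d=R.T@np.array([(p[0]-f["cx"])/F,(p[1]-f["cy"])/F,1]); return -R.T@t,d
def onz(f,p,z):
    o,d=ray(f,p); return o+d*(z-o[2])/d[2]
def tri(*fp):
    A=0;b=0
    for f,p in fp:
        o,d=ray(f,p); d=d/np.linalg.norm(d); P=np.eye(3)-np.outer(d,d); A=A+P; b=b+P@o
    return np.linalg.solve(A,b)
def proj(f,X):
    F=210/np.tan(np.radians(f["vertical_fov"])/2); c=np.array(f["R"])@X+f["t"]; return c[:2]/c[2]*F+[f["cx"],f["cy"]]
E
python3 - <<'E'
from h import *
np.set_printoptions(precision=1,suppress=True)
a=grab_frame("scene");b=grab_frame("side")
print("pivot",tri((a,(219,232)),(b,(292.4,193))),"pintop",tri((a,(231.6,210)),(b,(309.4,189))), "z94",onz(a,(231.6,210),94),onz(b,(309.4,189),94),"pivz60",onz(a,(219,231),60),onz(b,(292.4,193),60))
print("tab",tri((a,(394.2,218)),(b,(250.4,270.5))),onz(a,(394.2,218),174),onz(b,(250.4,270.5),174))
for f,ps in((a,[(313.6,347.8),(360.4,364.4),(412.4,260.4)]),(b,[(129.8,295.1),(269.3,359.8),(293.1,321.5)])):
  print([onz(f,p,12) for p in ps])
E
```

```text
pivot [ 586.2 -202.6   52.3] pintop [ 533.3 -185.5   88.7] z94 [ 539.6 -182.7   94. ] [ 531.6 -177.8   94. ] pivz60 [ 592.3 -198.7   60. ] [ 583.2 -194.    60. ]
tab [549.6 228.1 171.5] [555.1 229.6 174. ] [548.3 228.1 174. ]
[array([838. , 117.8,  12. ]), array([849.3, 218.7,  12. ]), array([501.1, 293.9,  12. ])]
[array([848.9, 226.8,  12. ]), array([492.2, 300.2,  12. ]), array([472.4, 196.4,  12. ])]
```

The crop confirms the choice. The top-left counter is aluminium with no paint, its pivot at about scene (219,232) and its pin top at (232,210). The coupler tab's top is at scene (394,218) and side (250,270). Next I move above the counter.

Call:
step_arm([
  {"claw": 0, "delta_pos": [-25, -29.6, 0], "turn": 0},
  {"claw": 0, "delta_pos": [-25, -29.6, 0], "turn": 0},
  {"claw": 0, "delta_pos": [-25, -29.6, 0], "turn": 0},
  {"claw": 0, "delta_pos": [-25, -29.6, 0], "turn": 0},
  {"claw": 0, "delta_pos": [-25, -29.6, 0], "turn": 0},
  {"claw": 0, "delta_pos": [-25, -29.6, 0], "turn": 0},
  {"claw": 0, "delta_pos": [-25, -29.6, 0], "turn": 0},
  {"claw": 0, "delta_pos": [-25, -29.6, 0], "turn": 0},
])

```text
clock: 0.92
eef_pos: [281.8, 332.2, 239.3]
tcp_rot: [3.141, 0.0, 2.917]
contact_force: [0.8, 1.0, 0.5]
opening: 0.002
grasp_force: 0.0
```

Call:
step_arm([
  {"claw": 0, "delta_pos": [-25, -29.6, 0], "turn": 0},
  {"claw": 0, "delta_pos": [-25, -29.6, 0], "turn": 0},
  {"claw": 0, "delta_pos": [-25, -29.6, 0], "turn": 0},
  {"claw": 0, "delta_pos": [-25, -29.6, 0], "turn": 0},
  {"claw": 0, "delta_pos": [-25, -29.6, 0], "turn": 0},
  {"claw": 0, "delta_pos": [-25, -29.6, 0], "turn": 0},
  {"claw": 0, "delta_pos": [-25, -29.6, 0], "turn": 0},
])

```text
clock: 1.5
eef_pos: [406.4, 91.0, 239.6]
tcp_rot: [3.141, 0.001, 2.917]
contact_force: [0.7, 0.5, 0.7]
opening: -0.002
grasp_force: 0.0
```

Run:
```python
from h import *
import cv2
np.set_printoptions(precision=3,suppress=True)
s=sense();print(s["clock"],s["eef_pos"],s["tcp_rot"],s["contact_force"])
a=grab_frame("scene")
print("fit tall", onz(a,(262.5,227),55))
f=grab_frame("wrist");cv2.imwrite("pics/w1.png",f["img"][:,:,::-1])
for X in ([536,-181,94],[588,-197,60]): print(proj(f,np.array(X)))
```

```text
1.5 [406.383  90.974 239.565] [3.141 0.001 2.917] [0.735 0.5   0.689]
fit tall [537.07  -98.779  55.   ]
[ 71.899 355.134]
[ 94.926 369.59 ]
```

Call:
step_arm([
  {"claw": 0, "delta_pos": [-24.7, -29, 0], "turn": 0},
  {"claw": 0, "delta_pos": [-24.7, -29, 0], "turn": 0},
  {"claw": 0, "delta_pos": [-24.7, -29, 0], "turn": 0},
  {"claw": 0, "delta_pos": [-24.7, -29, 0], "turn": 0},
  {"claw": 0, "delta_pos": [-24.7, -29, 0], "turn": 0},
  {"claw": 0, "delta_pos": [-24.7, -29, 0], "turn": 0},
  {"claw": 0, "delta_pos": [-24.7, -29, 0], "turn": 0},
])

```text
clock: 2.18
eef_pos: [529.8, -144.8, 239.3]
tcp_rot: [3.141, -0.0, 2.917]
contact_force: [1.0, 0.5, -0.1]
opening: 0.003
grasp_force: 0.0
```

Call:
step_arm([
  {"claw": 0, "delta_pos": [0, 0, 0], "turn": -0.106},
  {"claw": 0, "delta_pos": [0, 0, 0], "turn": -0.106},
  {"claw": 0, "delta_pos": [0, 0, 0], "turn": -0.106},
  {"claw": 0, "delta_pos": [0, 0, 0], "turn": -0.106},
  {"claw": 0, "delta_pos": [0, 0, 0], "turn": 0},
])

```text
clock: 2.6
eef_pos: [529.2, -143.0, 239.1]
tcp_rot: [3.141, -0.0, -2.937]
contact_force: [-0.9, 0.7, -0.3]
opening: -0.003
grasp_force: 0.0
```

Run:
```python
from h import *
import cv2
np.set_printoptions(precision=3,suppress=True)
s=sense();print(s["clock"],s["eef_pos"],s["tcp_rot"],s["contact_force"])
f=grab_frame("wrist");cv2.imwrite("pics/w2.png",f["img"][:,:,::-1])
for X in ([536,-181,94],[588,-197,60],[537,-99,55]): print(proj(f,np.array(X)))
```

```text
2.6 [ 529.189 -143.     239.132] [ 3.141 -0.    -2.937] [-0.939  0.722 -0.308]
[240.56  194.309]
[221.764 229.022]
[322.134 200.644]
```

View pics/w2.png

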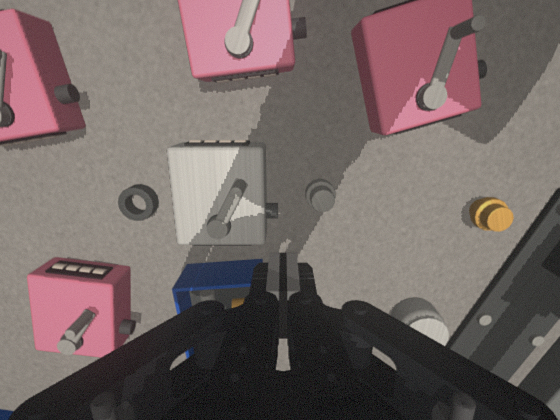

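The wrist picture shows the aluminium counter at (218,193), with its pin at (240,187) and pivot at (219,228). That agrees with my estimate to within 5 mm. I'll descend on the +y side and push.

Call:
step_arm([
  {"claw": 0, "delta_pos": [1.5, 0, 40], "turn": 0},
  {"claw": 0, "delta_pos": [1.5, 0, 40], "turn": 0},
  {"claw": 0, "delta_pos": [1.5, 0, 40], "turn": 0},
  {"claw": 0, "delta_pos": [1.5, 0, 40], "turn": 0},
  {"claw": 0, "delta_pos": [0, 0, 0], "turn": 0},
  {"claw": 0, "delta_pos": [0, -8, 0], "turn": 0},
])

```text
clock: 3.15
eef_pos: [523.1, -151.2, 78.0]
tcp_rot: [3.139, -0.005, -2.944]
contact_force: [0.6, 1.0, 0.7]
opening: -0.001
grasp_force: 0.0
```

Call:
step_arm([
  {"claw": 0, "delta_pos": [0, -7, 0], "turn": 0},
  {"claw": 0, "delta_pos": [0, -7, 0], "turn": 0},
  {"claw": 0, "delta_pos": [0, -7, 0], "turn": 0},
  {"claw": 0, "delta_pos": [0, -7, 0], "turn": 0},
  {"claw": 0, "delta_pos": [0, -7, 0], "turn": 0},
  {"claw": 0, "delta_pos": [0, 0, 0], "turn": 0},
])

```text
clock: 3.65
eef_pos: [532.5, -188.4, 80.1]
tcp_rot: [-3.141, 0.001, -2.943]
contact_force: [-0.5, 2.4, 1.0]
opening: -0.005
grasp_force: 1.3
```

Run:
```python
from h import *
import cv2
np.set_printoptions(precision=3,suppress=True)
s=sense();print(s["clock"],s["eef_pos"],s["tcp_rot"],s["contact_force"])
f=grab_frame("side");cv2.imwrite("pics/s2.png",cv2.resize(f["img"][120:270,200:400,::-1],(800,600),interpolation=2))
```

```text
3.65 [ 532.466 -188.36    80.144] [-3.141  0.001 -2.943] [-0.513  2.352  0.951]
```

View pics/s2.png

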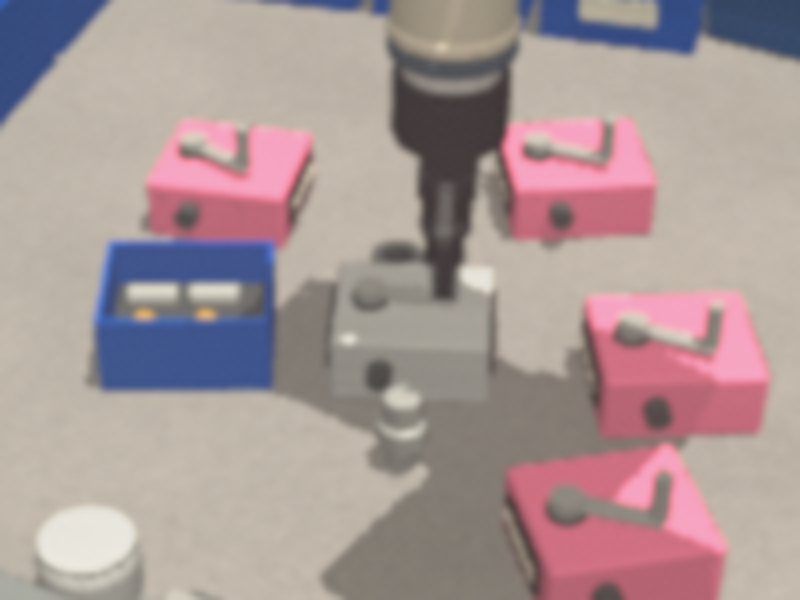

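The lever is being pushed: it now points behind the fingers, and the force is about 2.4 N. I'll carry on to the stop.

Call:
step_arm([
  {"claw": 0, "delta_pos": [0, -6, 0], "turn": 0},
  {"claw": 0, "delta_pos": [0, -6, 0], "turn": 0},
  {"claw": 0, "delta_pos": [0, -6, 0], "turn": 0},
  {"claw": 0, "delta_pos": [0, -4, 0], "turn": 0},
  {"claw": 0, "delta_pos": [0, -3, 0], "turn": 0},
  {"claw": 0, "delta_pos": [0, 0, 0], "turn": 0},
])

```text
clock: 4.2
eef_pos: [537.8, -212.0, 79.4]
tcp_rot: [-3.141, 0.002, -2.943]
contact_force: [1.0, 5.4, -0.0]
opening: 0.001
grasp_force: 2.5
```

Call:
step_arm([
  {"claw": 0, "delta_pos": [0, -2, 0], "turn": 0},
  {"claw": 0, "delta_pos": [0, -1, 0], "turn": 0},
  {"claw": 0, "delta_pos": [0, 0, 0], "turn": 0},
])

```text
clock: 4.45
eef_pos: [538.5, -214.4, 79.3]
tcp_rot: [-3.142, 0.002, -2.943]
contact_force: [2.8, 6.5, -0.5]
opening: -0.002
grasp_force: 2.8
```

Call:
step_arm([
  {"claw": 0, "delta_pos": [0, -2, 0], "turn": 0},
  {"claw": 0, "delta_pos": [0, 0, 0], "turn": 0},
])

```text
clock: 4.62
eef_pos: [538.9, -216.3, 79.3]
tcp_rot: [3.142, 0.002, -2.943]
contact_force: [2.7, 6.4, -0.3]
opening: -0.003
grasp_force: 3.1
```

Call:
step_arm([
  {"claw": 0, "delta_pos": [0, -2, 0], "turn": 0},
  {"claw": 0, "delta_pos": [0, 0, 0], "turn": 0},
])

```text
clock: 4.78
eef_pos: [539.3, -218.1, 79.3]
tcp_rot: [3.141, 0.002, -2.943]
contact_force: [3.5, 7.4, -0.6]
opening: -0.0
grasp_force: 3.3
```

Call:
step_arm([
  {"claw": 0, "delta_pos": [0, -2, 0], "turn": 0},
  {"claw": 0, "delta_pos": [0, -2, 0], "turn": 0},
  {"claw": 0, "delta_pos": [0, 0, 0], "turn": 0},
])

```text
clock: 5.03
eef_pos: [539.5, -220.1, 79.0]
tcp_rot: [3.138, 0.001, -2.944]
contact_force: [3.4, 18.2, 2.4]
opening: -0.002
grasp_force: 8.4
```

Run:
```python
from h import *
import cv2
np.set_printoptions(precision=3,suppress=True)
s=sense();print(s["clock"],s["eef_pos"],s["tcp_rot"],s["contact_force"])
f=grab_frame("scene");c=lambda i,x,y:cv2.resize(i[y:y+75,x:x+50,::-1],(400,600),interpolation=2)
w=grab_frame("wrist")["img"]
cv2.imwrite("pics/s3.png",np.hstack([c(f["img"],195,180),cv2.resize(w[120:420,180:380,::-1],(400,600))]))
```

```text
5.0333 [ 539.503 -220.051   78.974] [ 3.138  0.001 -2.944] [ 3.413 18.217  2.443]
```

View pics/s3.png

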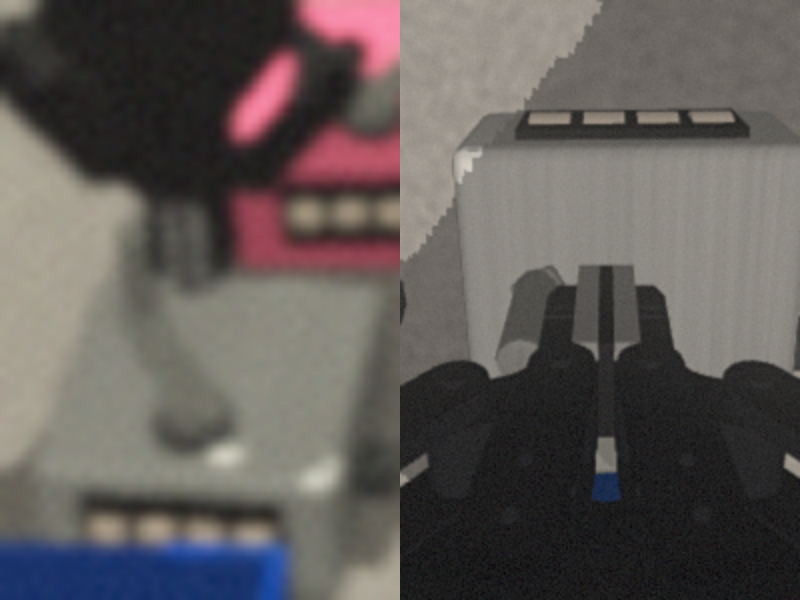

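The force jumped to 18 N with the lever lying on the far side, so it is at its stop. I'll back off, rise and turn towards the stand.

Call:
step_arm([
  {"claw": 0, "delta_pos": [0, 12, 0], "turn": 0},
  {"claw": 0, "delta_pos": [0, 20, 0], "turn": 0},
  {"claw": 0, "delta_pos": [0, 25, 0], "turn": 0},
  {"claw": 0, "delta_pos": [0, 28, 0], "turn": 0},
  {"claw": 0, "delta_pos": [0, 0, -40], "turn": 0},
  {"claw": 0, "delta_pos": [0, 0, -40], "turn": 0},
  {"claw": 0, "delta_pos": [0, 0, -40], "turn": 0},
  {"claw": 0, "delta_pos": [0, 0, -40], "turn": 0},
])

```text
clock: 5.8
eef_pos: [522.3, -139.2, 241.2]
tcp_rot: [-3.14, 0.0, -2.942]
contact_force: [1.4, -0.1, -0.0]
opening: 0.001
grasp_force: 0.0
```

Call:
step_arm([
  {"claw": 60, "delta_pos": [0, 0, -20], "turn": 0.103},
  {"claw": 60, "delta_pos": [0, 0, -20], "turn": 0.103},
  {"claw": 60, "delta_pos": [0, 0, -20], "turn": 0.103},
  {"claw": 60, "delta_pos": [0, 0, -10], "turn": 0.102},
  {"claw": 60, "delta_pos": [0, 0, 0], "turn": 0},
])

```text
clock: 6.22
eef_pos: [523.8, -139.8, 312.1]
tcp_rot: [-3.141, 0.006, 2.925]
contact_force: [0.8, -0.1, 0.3]
opening: 0.699
grasp_force: 0.0
```

Run:
```python
from h import *
import cv2
np.set_printoptions(precision=3,suppress=True)
s=sense();print(s["clock"],s["eef_pos"],s["tcp_rot"],s["contact_force"])
f=grab_frame("scene")["img"];g=grab_frame("side")["img"]
cv2.imwrite("pics/s4.png",np.hstack([cv2.resize(i[y:y+75,x:x+50,::-1],(400,600),interpolation=2) for i,x,y in((f,200,190),(g,280,160))]))
```

```text
6.2167 [ 523.769 -139.807  312.149] [-3.141  0.006  2.925] [ 0.788 -0.101  0.304]
```

View pics/s4.png

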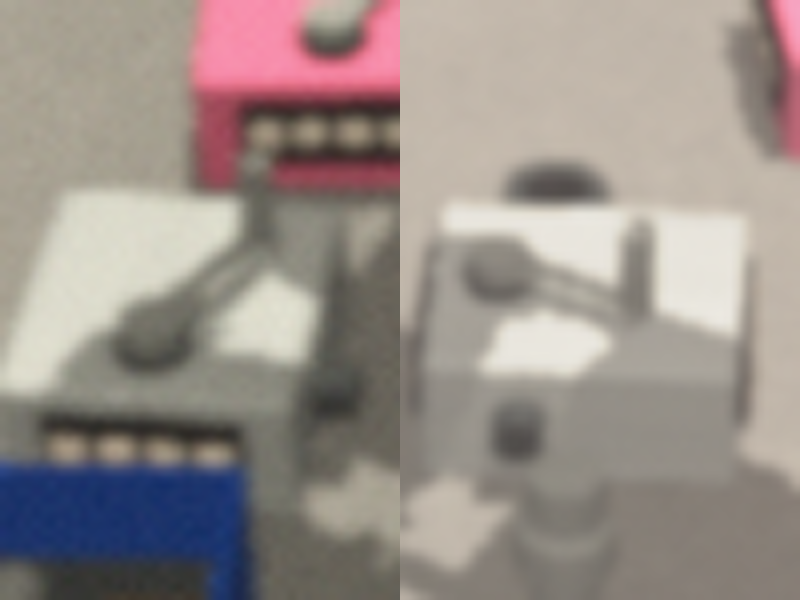

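The lever is back at rest: its pin is at crop (258,165)/(636,240), as it was at the start. Now on to the tab.

Call:
step_arm([
  {"claw": 60, "delta_pos": [5.3, 36.6, 0], "turn": 0},
  {"claw": 60, "delta_pos": [5.3, 36.6, 0], "turn": 0},
  {"claw": 60, "delta_pos": [5.3, 36.6, 0], "turn": 0},
  {"claw": 60, "delta_pos": [5.3, 36.6, 0], "turn": 0},
  {"claw": 60, "delta_pos": [5.3, 36.6, 0], "turn": 0},
  {"claw": 60, "delta_pos": [5.3, 36.6, 0], "turn": 0},
  {"claw": 60, "delta_pos": [5.3, 36.6, 0], "turn": 0},
  {"claw": 60, "delta_pos": [5.3, 36.6, 0], "turn": 0},
])

```text
clock: 6.98
eef_pos: [541.7, 157.8, 307.7]
tcp_rot: [-3.14, -0.001, 2.933]
contact_force: [0.9, -0.9, 0.1]
opening: 0.702
grasp_force: 0.0
```

Call:
step_arm([
  {"claw": 60, "delta_pos": [5.3, 36.6, 0], "turn": 0},
  {"claw": 60, "delta_pos": [5.3, 36.6, 0], "turn": 0},
  {"claw": 60, "delta_pos": [0, 0, 0], "turn": 0},
])

```text
clock: 7.23
eef_pos: [547.0, 235.5, 307.4]
tcp_rot: [3.14, -0.002, 2.937]
contact_force: [-0.4, -0.2, 1.1]
opening: 0.701
grasp_force: 0.0
```

Run:
```python
from h import *
import cv2
np.set_printoptions(precision=3,suppress=True)
s=sense();print(s["clock"],s["eef_pos"],s["tcp_rot"],s["contact_force"])
f=grab_frame("wrist");cv2.imwrite("pics/w5.png",f["img"][:,:,::-1])
for X in ([551,229,174],[551,229,128],s["eef_pos"]): print(proj(f,np.array(X)))
```

```text
7.2333 [547.008 235.51  307.407] [ 3.14  -0.002  2.937] [-0.359 -0.152  1.057]
[276.21  204.783]
[277.019 191.51 ]
[282.733 276.747]
```

View pics/w5.png

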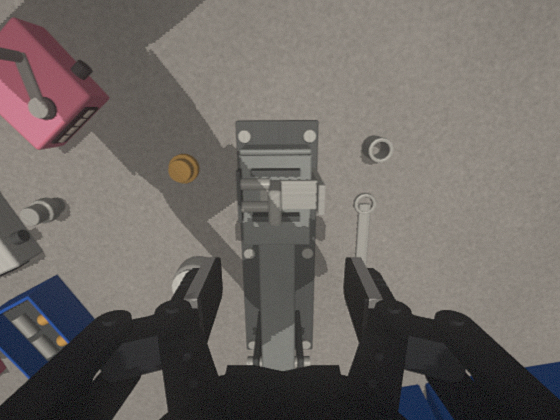

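The tab's top is at (275,207) in the wrist view, 12 mm wide and lined up between the open fingers; the predicted pixel was (276,205). Next I descend.

Call:
step_arm([
  {"claw": 60, "delta_pos": [-5.2, -5.6, 20], "turn": 0.008},
  {"claw": 60, "delta_pos": [0, 0, 40], "turn": 0},
  {"claw": 60, "delta_pos": [0, 0, 40], "turn": 0},
  {"claw": 60, "delta_pos": [0, 0, 40], "turn": 0},
  {"claw": 60, "delta_pos": [0, 0, 14], "turn": 0},
  {"claw": 60, "delta_pos": [0, 0, 6], "turn": 0},
  {"claw": 60, "delta_pos": [0, 0, 0], "turn": 0},
], force=40)

```text
clock: 7.87
eef_pos: [550.1, 222.1, 147.2]
tcp_rot: [-3.139, -0.003, 2.923]
contact_force: [-0.7, 0.4, 1.1]
opening: 0.703
grasp_force: 0.0
```

Run:
```python
from h import *
import cv2
np.set_printoptions(precision=3,suppress=True)
s=sense();print(s["clock"],s["eef_pos"],s["tcp_rot"],s["contact_force"])
w=grab_frame("wrist")["img"];g=grab_frame("side")["img"]
cv2.imwrite("pics/w6.png",np.hstack([cv2.resize(w[120:420,180:380,::-1],(400,600)),cv2.resize(g[210:330,200:280,::-1],(400,600),interpolation=2)]))
```

```text
7.8667 [550.112 222.132 147.199] [-3.139 -0.003  2.923] [-0.733  0.375  1.137]
```

View pics/w6.png

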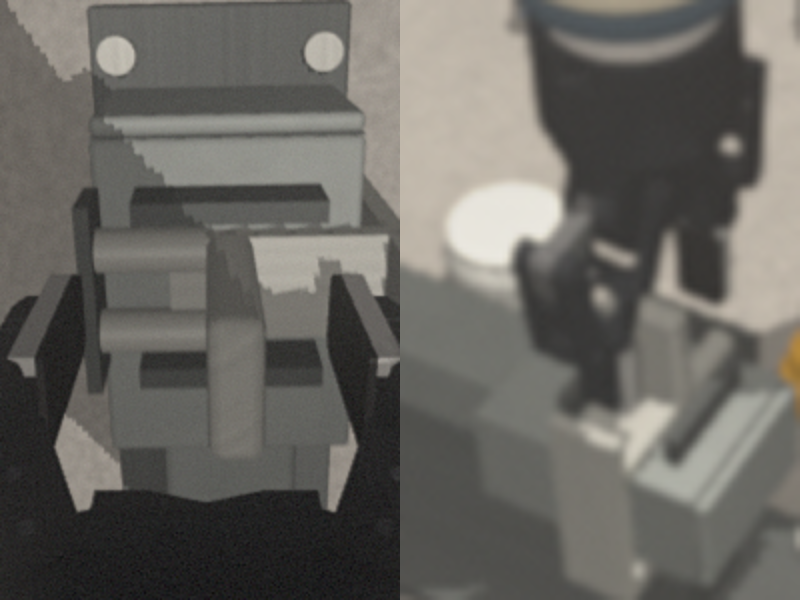

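In the wrist crop the tab (top face at (237,385)) sits between the fingers, about 6 mm towards tool +y of the middle. I'll shift by that and close.

Call:
step_arm([
  {"claw": 60, "delta_pos": [-1, 6, 0], "turn": 0},
  {"claw": 30, "delta_pos": [0, 0, 0], "turn": 0},
  {"claw": 0, "delta_pos": [0, 0, 0], "turn": 0},
  {"claw": 0, "delta_pos": [0, 0, 0], "turn": 0},
  {"claw": 0, "delta_pos": [0, 0, 0], "turn": 0},
  {"claw": 0, "delta_pos": [0, 0, 0], "turn": 0},
], force=40)

```text
clock: 8.47
eef_pos: [553.6, 228.9, 149.9]
tcp_rot: [-3.141, 0.001, 2.923]
contact_force: [-1.2, -3.5, 5.8]
opening: 0.133
grasp_force: 42.1
```

Call:
step_arm([
  {"claw": 0, "delta_pos": [0, 3, 0], "turn": 0},
  {"claw": 0, "delta_pos": [0, 3, 0], "turn": 0},
  {"claw": 0, "delta_pos": [0, 3, 0], "turn": 0},
  {"claw": 0, "delta_pos": [0, 3, 0], "turn": 0},
  {"claw": 0, "delta_pos": [0, 2, 0], "turn": 0},
  {"claw": 0, "delta_pos": [0, 0, 0], "turn": 0},
  {"claw": 0, "delta_pos": [0, 0, 0], "turn": 0},
])

```text
clock: 9.05
eef_pos: [556.2, 241.9, 149.9]
tcp_rot: [-3.14, -0.0, 2.923]
contact_force: [-3.5, -6.5, 8.1]
opening: 0.134
grasp_force: 42.3
```

Call:
step_arm([
  {"claw": 0, "delta_pos": [0, 2, 0], "turn": 0},
  {"claw": 0, "delta_pos": [0, 1, -1], "turn": 0},
  {"claw": 0, "delta_pos": [0, 0, -1], "turn": 0},
  {"claw": 0, "delta_pos": [0, 0, -1], "turn": 0},
  {"claw": 0, "delta_pos": [0, 0, 0], "turn": 0},
])

```text
clock: 9.47
eef_pos: [556.8, 243.9, 151.4]
tcp_rot: [-3.138, -0.0, 2.923]
contact_force: [3.4, -8.5, -5.2]
opening: 0.137
grasp_force: 40.5
```

Call:
step_arm([
  {"claw": 0, "delta_pos": [-1.6, 0, -5.9], "turn": 0},
  {"claw": 0, "delta_pos": [-1.7, 0, -5.9], "turn": 0},
  {"claw": 0, "delta_pos": [-1.8, 0, -5.9], "turn": 0},
  {"claw": 0, "delta_pos": [-1.9, 0, -5.9], "turn": 0},
  {"claw": 0, "delta_pos": [0, 0, 0], "turn": 0},
])

```text
clock: 9.88
eef_pos: [563.6, 242.4, 175.5]
tcp_rot: [-3.138, -0.001, 2.923]
contact_force: [2.3, -8.5, -7.0]
opening: 0.141
grasp_force: 40.1
```

Call:
step_arm([
  {"claw": 0, "delta_pos": [-2.3, 0, -5.7], "turn": 0},
  {"claw": 0, "delta_pos": [-2.3, 0, -5.7], "turn": 0},
  {"claw": 0, "delta_pos": [-2.4, 0, -5.7], "turn": 0},
  {"claw": 0, "delta_pos": [-2.4, 0, -5.7], "turn": 0},
  {"claw": 0, "delta_pos": [-2.9, 0, -5.5], "turn": 0},
  {"claw": 0, "delta_pos": [-2.9, 0, -5.5], "turn": 0},
  {"claw": 0, "delta_pos": [-2.9, 0, -5.4], "turn": 0},
  {"claw": 0, "delta_pos": [-2.9, 0, -5.4], "turn": 0},
])

```text
clock: 10.55
eef_pos: [583.2, 237.5, 218.7]
tcp_rot: [-3.137, -0.003, 2.923]
contact_force: [1.7, -7.9, -8.9]
opening: 0.137
grasp_force: 39.8
```

Call:
step_arm([
  {"claw": 0, "delta_pos": [-3.4, 0, -5.2], "turn": 0},
  {"claw": 0, "delta_pos": [-3.4, 0, -5.2], "turn": 0},
  {"claw": 0, "delta_pos": [-3.5, 0, -5.1], "turn": 0},
  {"claw": 0, "delta_pos": [-3.5, 0, -5], "turn": 0},
  {"claw": 0, "delta_pos": [-3.9, 0, -4.8], "turn": 0},
  {"claw": 0, "delta_pos": [-3.9, 0, -4.8], "turn": 0},
  {"claw": 0, "delta_pos": [-4, 0, -4.7], "turn": 0},
  {"claw": 0, "delta_pos": [-4, 0, -4.7], "turn": 0},
])

```text
clock: 11.22
eef_pos: [611.6, 231.3, 258.1]
tcp_rot: [-3.137, -0.004, 2.922]
contact_force: [-1.1, -6.2, -6.6]
opening: 0.135
grasp_force: 39.8
```

Call:
step_arm([
  {"claw": 0, "delta_pos": [0, 0, 0], "turn": 0},
  {"claw": 0, "delta_pos": [0, 0, 0], "turn": 0},
  {"claw": 0, "delta_pos": [0, 0, 0], "turn": 0},
  {"claw": 0, "delta_pos": [0, 0, 0], "turn": 0},
])

```text
clock: 11.55
eef_pos: [612.0, 231.4, 258.2]
tcp_rot: [-3.137, -0.003, 2.922]
contact_force: [-1.8, -6.3, -5.6]
opening: 0.134
grasp_force: 40.1
```

Run:
```python
from h import *
import cv2
np.set_printoptions(precision=3,suppress=True)
s=sense();print(s["clock"],s["eef_pos"],s["contact_force"],s["qvel"],s["grasp_force"])
f=grab_frame("scene")["img"];g=grab_frame("side")["img"]
cv2.imwrite("pics/s7.png",np.hstack([cv2.resize(i[y:y+180,x:x+120,::-1],(400,600),interpolation=2) for i,x,y in((f,310,180),(g,180,180))]))
```

```text
11.55 [611.954 231.357 258.242] [-1.839 -6.345 -5.606] [-0.001 -0.001  0.    -0.004 -0.001 -0.001] 40.051045417785645
```

View pics/s7.png

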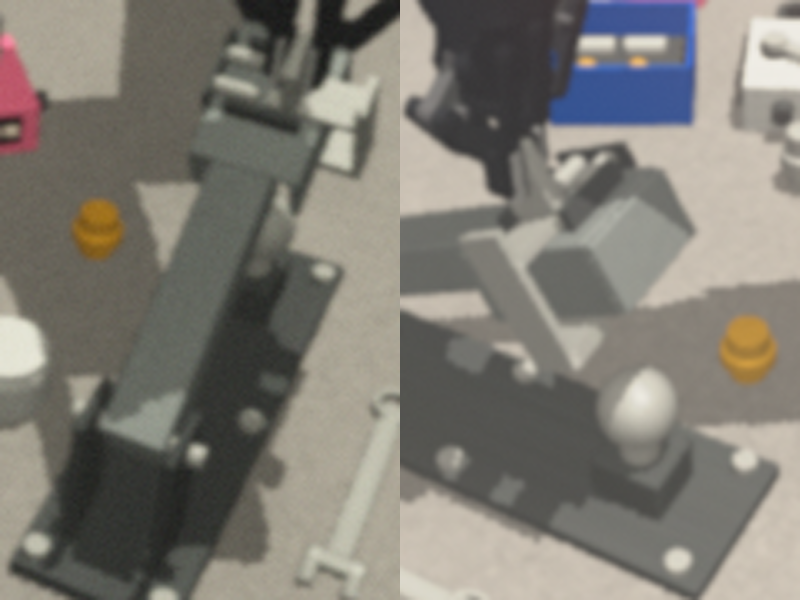

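The side crop shows the bare ball at (637,405) with the coupler well above it at (620,240). The latch plate is still pulled out and the tab is in the fingers. I'll pull slightly more for margin and settle.

Call:
step_arm([
  {"claw": 0, "delta_pos": [0, 1, 0], "turn": 0},
  {"claw": 0, "delta_pos": [0, 1, 0], "turn": 0},
  {"claw": 0, "delta_pos": [0, 0, 0], "turn": 0},
  {"claw": 0, "delta_pos": [0, 0, 0], "turn": 0},
  {"claw": 0, "delta_pos": [0, 0, 0], "turn": 0},
  {"claw": 0, "delta_pos": [0, 0, 0], "turn": 0},
  {"claw": 0, "delta_pos": [0, 0, 0], "turn": 0},
  {"claw": 0, "delta_pos": [0, 0, 0], "turn": 0},
])

```text
clock: 12.32
eef_pos: [612.3, 233.2, 258.2]
tcp_rot: [-3.137, -0.003, 2.922]
contact_force: [-2.0, -8.1, -5.5]
opening: 0.134
grasp_force: 40.1
```

```bash
python3 -c "
from rig import *
s=sense();print(s['clock'],s['eef_pos'],s['contact_force'],s['grasp_force'])
print(sign_off())"
```

```text
12.3167 [612.28362285 233.20435196 258.20708948] [-2.04926581 -8.12720535 -5.47590656] 40.057180523872375
the job is handed in; nothing more can be done
None
```

The hitch check is done and handed in at 12.3 s: the lever went to its stop and sprang back, the latch was pulled open, and the coupler is held steady in the gripper with its rim an estimated 8 cm above the ball's top (worked out from the arm's motion).

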